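# Load the brass sample carrier and hold the clamp dial at its third click

### The job

Take the brass sample carrier out of the blue parts tray, stand it upright on the blue spot of the white-and-aluminium clamp, against the V-shaped jaw, and let go of it. Then push the clamp's spring-return dial round clockwise (seen from above) by its upright orange handle, past the first two clicks to the third one at the green mark, never as far as the red mark, so that the jaw clamps the carrier, and keep holding it there: the program finishes while the fingers still hold the dial against its spring. The other two carriers stay in the tray, and the jar and the steel beaker stay where they stand.

Things in the scene. Friction and masses are not known exactly. Their poses are not given: they have to be found in the camera images.
- brass_carrier: the only brass-coloured sample carrier: a disc 40 mm in diameter, 18 mm high, with an upright stem 16 mm in diameter on top, 52 mm high in all, 0.17 to 0.34 kg. Origin: centre of its underside, z up the stem. It starts upright in the tray, among loose parts up to 10 mm high and the other carriers (stems at least 70 mm away). Grip it by the stem
- alu_carrier: aluminium-coloured carrier of the same shape and size, in the tray; stays in the tray
- black_carrier: black plastic carrier of the same shape and size, in the tray; stays in the tray
- tray: fixed blue open tray, 230 x 230 mm, walls 34 mm high and 5 mm thick, floor 5 mm thick. Origin: centre of its underside, on the work surface
- clamp: fixed clamp unit on an aluminium base plate 170 (x) by 300 (y) by 12 mm. Origin: centre of its underside, on the work surface. The nest is at its +y end, a white dial housing (160 x 155 mm, top 46 mm above the work surface) at its -y end. Its x axis is the direction in which the moving jaw closes, towards the dark steel V jaw; z is up
- seat (a point): nest: centre of the blue spot on the base plate's top face, 12 mm above the work surface, at (0, +85) mm in the clamp's frame, axes as the clamp's. A carrier centred here touches both faces (20 mm high, 90 degree V) of the V jaw at +x. Standing up to 15 mm short of it towards -x it is free of both jaws and the jaw will push it home. The nest is open above and towards +y and -y
- pad: orange spring-loaded pad of the moving jaw, 40 mm wide, its face at this origin and 2 to 18 mm above the base plate. At home its face is 45 mm on the -x side of the seat; it advances 30 mm per radian of the dial and meets a carrier standing at the seat at about 0.83 rad of the dial; then its spring (1.2 N preload, 300 N/m) presses
- dial (a joint): angle of the spring-return dial, rad: 0 at home, growing clockwise seen from above. Clicks at 0.35, 0.70, 1.05 (third, green mark); 1.40 is the red mark, 1.42 the stop. Its spring (0.17 N m at home, 0.28 at the third click; clicks and jaw change that by up to 0.17) turns it back to 0 whenever it is let go: it stays at no click. The handle needs about 3 to 9 N
- dial_axis (a point): vertical axis of the dial, at the top face of its disc (116 mm in diameter, 56 mm above the work surface, with a 36 mm hub 6 mm high), at (0, -65) mm in the clamp's frame; its axes are the clamp's
- handle: the dial's upright orange handle: a round post 14 mm in diameter, 38 mm high, free to roll about itself, on the disc 50 mm from the dial's axis and turning with it. Origin: centre of its foot, 56 mm above the work surface. At home it stands at 210 degrees counter-clockwise from the clamp's x axis, on the clamp's -x side, and from there it is pushed mainly towards the clamp's +y
- green_mark (a point): middle of the green mark on the housing, 69 mm from the dial's axis, beside the handle when the dial is at the third click (1.05 rad). Going clockwise the marks are black (home), blue, blue, green, red, 0.35 rad apart
- jar: closed glass jar with a steel cap, 64 mm in diameter, 95 mm high, standing on the bench at the side; leave it alone. Origin: centre of its underside
- beaker: open steel beaker, 72 mm in diameter, 85 mm high, standing on the bench at the other side; leave it alone. Origin: centre of its underside

How it is judged (in metres and radians):
On the way, in this order (a step that is already met when the one before it is completed fails the run):
1. the brass carrier is lifted clear of the tray in the fingers (height (world z) of brass_carrier above 0.045 m and contact force between the fingers and brass_carrier above 1 N), for 0.1 s.
2. the brass carrier stands upright in the nest, let go, with the dial still at home (horizontal distance between brass_carrier and seat below 0.02 m and z of brass_carrier in the frame of seat below 0.004 m and angle between brass_carrier's own z axis and vertical below 0.1 rad and contact force between the arm and brass_carrier below 0.05 N and value of joint dial below 0.15 rad), for 0.2 s.
3. the dial is pushed by its handle to the third click (value of joint dial between 0.9 and 1.2 rad and contact force between the fingers and handle above 1 N), for 0.2 s.
At the end, for the whole second after the job is handed in: Fingers hold the dial still by its handle (over 1 N) at 0.90 to 1.20 rad; the brass carrier stands upright (within 0.1 rad) within 6 mm of the seat, pressed by the pad with over 1 N, untouched by the robot; the other two carriers are in the tray (all of step 3 and velocity of joint dial between -0.1 and 0.1 rad/s and horizontal distance between brass_carrier and seat below 0.006 m and z of brass_carrier in the frame of seat between -0.004 and 0.004 m and angle between brass_carrier's own z axis and vertical below 0.1 rad and contact force between pad and brass_carrier above 1 N and contact force between the arm and brass_carrier below 0.05 N and x of alu_carrier in the frame of tray between -0.11 and 0.11 m and y of alu_carrier in the frame of tray between -0.11 and 0.11 m and z of each of alu_carrier, black_carrier in the frame of tray below 0.03 m and x of black_carrier in the frame of tray between -0.11 and 0.11 m and y of black_carrier in the frame of tray between -0.11 and 0.11 m); the arm keeps its last pose, push and grip.
It fails at once if the dial is pushed on towards the red mark (beyond 1.30 rad) (value of joint dial above 1.3 rad).
It fails at once if the jar or the beaker is moved by more than 30 mm (distance of any of jar, beaker from where it was at the start of the episode above 0.03 m).
It also fails if it takes over 51 s, if anything falls off the work surface, if the arm or the gripper's body presses on something with over 40 N, if the wrist force passes 120 N, or if a joint passes its speed limit or range.

### The arm

A 6-joint arm with a two-finger parallel gripper is mounted at the origin on the work surface. World frame = base frame: x ahead of the robot, y to its left, z up, the work surface at z = 0. Lengths are in mm, angles in rad, forces in N, time in s.
With the tool pointing down it reaches from about 400 to 825 mm from the base axis. Payload 7 kg.
Tool frame: the origin (TCP) lies midway between the tips of the shut fingers; the grasp point (between the pads) lies 19 mm behind it; z points along the fingers, y is the line along which they close (so a half turn about z gives the same grasp; the last joint's range is limited). The gripper opens to 88 mm and grips with 3 to 60 N. Pads are 19 mm wide; open, the fingers measure 130 mm over their backs; the gripper's body (78 mm by 193 mm) begins 47 mm behind the grasp point.
Start: joints at [1.523, 0.359, 0.012, 0, -1.224, -0.288], TCP at [222.437, 637.273, 226.561] pointing down, gripper open.
Joint ranges: [-3.07, 3.07], [-1.43, 2.12], [-1.02, 1.25], [-3.03, 1.67], [-3.05, -0], [-3.03, 3.03]. Speed limits (rad/s): [2.39, 2.39, 3.01, 3.14, 3.14, 3.14].

### API

Orientations are given as a unit quaternion [x, y, z, w].
In Python, from plant import move_ptp, line_to, move_joints, move_gripper, pause, solve_ik, camera, get_calibration, Unreachable, close_job, find_in, masks_of, current_t, current_joint_pos, current_qvel, current_tau, current_tcp_pos, current_eef_rot, current_contact_force, current_moment, current_width, current_finger_force gives the robot as it stands. Calls block until the motion is done:
- move_ptp(position, orientation): joint-space move of the TCP to a pose.
- line_to(position, velocity=150, ori=None): straight line of the TCP; ori=None keeps the orientation; velocity is the mean speed in mm/s.
- move_joints(angles): joint-space move.
- move_gripper(opening, force=None): finger opening in mm; force is the grip in N (None keeps the last); returns when the fingers have stopped.
- pause(seconds).
- solve_ik(position, orientation): joint angles nearest the present ones, or None.
- camera(name): name is "scene" or "top" or "wrist"; returns the picture (384x512x3 uint8, red, green, blue); there is no depth.
- get_calibration(name): a dict with "fx", "fy", "cx", "cy" (pixels), "view" (4x4, takes a point from world to camera coordinates); the wrist camera has in their place "T_tool_cam" (4x4, takes a point from camera to tool coordinates, whose origin is the TCP and whose axes are the flange's). Camera axes: x right, y up, looking along -z (the intrinsics and any distortion apply to the point x, -y, -z); pixel columns grow to the right and rows downward; lengths in mm; the calibration is good to about 2 mm. The wrist camera is an equidistant fisheye: a pixel r from the principal point sees the ray r / f radians off the axis. A picture is of the moment at which its call begins: read the wrist's pose just before it. get_calibration takes no time and is no camera call.
A pose or a line that the arm cannot do raises Unreachable and nothing moves.
- close_job(): hands the job in; it is judged then, once.
Trained networks look in the newest picture that a camera, given by its name, has taken for a name from the list of things; names that differ only in an ending like _2 or _b are one class to them, and where a whole thing is asked for, a point or a joint stands for the part that bears it (a point fixed in the world has none). Each returns a list of dicts, best first, with "conf" (0 to 1); they miss things now and then, are a little off and sometimes report something else, mostly with a low value. They report only what shows in the picture. A call takes as long as a camera call.
- find_in(camera, target): "point" ([column, row] in pixels, amid what is visible of it).
- masks_of(camera, target): "mask" (384x512 bool, what is visible of it) and "point" ([column, row] in pixels, amid what is visible of it).
Readings, each from a call of its own:
- current_t(): time.
- current_joint_pos(): joint angles.
- current_qvel(): joint speeds.
- current_tau(): joint torques, N m.
- current_tcp_pos(): TCP position.
- current_eef_rot(): TCP orientation.
- current_contact_force(): force on the tool from outside, world axes, zero at the start.
- current_moment(): the same for the moment, N m.
- current_width(): finger opening in mm.
- current_finger_force(): force on a finger pad.
Only numpy, scipy, OpenCV 4.12 (cv2) and the standard library are available. Lean on these libraries where they do the work, as an engineer would, in place of code of your own. Each camera call takes 0.05 s, during which the arm holds its last target. There are 200 camera calls.

## Working session

There is one attempt and no reset: what is moved stays moved. The work goes in short steps, each a Python script; the robot and the scene stay as the last script left them, time stands still between calls to the robot, and variables do not carry over. Pictures are saved under pics/ and viewed, at most 10 in all, crops included, and the job is handed in when it is done.

```bash
mkdir -p pics; ls; python3 - <<'E'
from plant import *
import cv2,numpy as np
for c in ("scene","top"):
    im=camera(c); cv2.imwrite(f"pics/{c}0.png",im[:,:,::-1])
    k=get_calibration(c); print(c,{a:(np.round(b,3).tolist()) for a,b in k.items()})
    for n in ("brass_carrier","alu_carrier","black_carrier","tray","clamp","seat","pad","dial_axis","handle","green_mark","jar","beaker"):
        try: print(n,[(np.round(d["point"],1).tolist(),round(d["conf"],2)) for d in find_in(c,n)][:3])
        except Exception as e: print(n,e)
print({a:(np.round(b,4).tolist()) for a,b in get_calibration("wrist").items()})
print(current_t(),current_eef_rot())
E
```

```text
pics
plant.py
scene {'fx': 447.762, 'fy': 447.762, 'cx': 256.063, 'cy': 191.435, 'view': [[-0.871, 0.491, 0.017, 477.068], [-0.386, -0.706, 0.594, 160.807], [0.303, 0.511, 0.804, -1386.017], [0.0, 0.0, 0.0, 1.0]]}
brass_carrier [([279.2, 254.8], 0.5)]
alu_carrier [([305.8, 244.5], 0.47)]
black_carrier [([315.3, 273.3], 0.6)]
tray [([301.8, 269.2], 0.8)]
clamp [([232.3, 158.5], 0.77)]
seat [([230.8, 161.0], 0.6)]
pad [([226.6, 129.8], 0.3), ([232.4, 158.0], 0.16)]
dial_axis [([277.7, 254.5], 0.74), ([235.0, 157.1], 0.66)]
handle []
green_mark [([234.1, 156.6], 0.87)]
jar [([202.7, 97.0], 0.8)]
beaker [([378.1, 342.0], 0.84), ([313.5, 273.8], 0.39)]
top {'fx': 419.053, 'fy': 419.053, 'cx': 255.358, 'cy': 191.95, 'view': [[-0.01, -1.0, -0.012, -7.058], [0.997, -0.01, 0.073, -531.484], [-0.073, -0.012, 0.997, -1087.103], [0.0, 0.0, 0.0, 1.0]]}
brass_carrier [([192.0, 175.6], 0.62)]
alu_carrier [([191.9, 212.5], 0.74)]
black_carrier [([158.1, 192.4], 0.44), ([188.7, 177.7], 0.38)]
tray [([172.0, 192.4], 0.97), ([421.4, 200.3], 0.68)]
clamp [([324.0, 197.1], 0.71)]
seat [([321.4, 195.8], 0.73)]
pad [([194.0, 210.0], 0.64), ([286.9, 213.3], 0.58)]
dial_axis [([319.5, 195.8], 0.93)]
handle [([68.7, 203.1], 0.2)]
green_mark [([322.6, 196.2], 0.67)]
jar [([419.9, 202.7], 0.75), ([321.1, 195.4], 0.55)]
beaker [([70.2, 203.3], 0.89)]
{'fx': 297.3186, 'fy': 297.3186, 'cx': 249.8285, 'cy': 195.8442, 'T_tool_cam': [[-0.0001, 0.9683, 0.2497, 66.4035], [1.0, 0.0002, -0.0004, -0.3611], [-0.0005, 0.2497, -0.9683, -158.7565], [0.0, 0.0, 0.0, 1.0]]}
1.3 [ 9.85940036e-01 -1.67099506e-01  8.73143188e-06  1.96231615e-06]
```

```bash
python3 - <<'E'
import cv2
im=cv2.imread("pics/top0.png")[110:290,90:390]
cv2.imwrite("pics/topc.png",cv2.resize(im,(800,480),interpolation=cv2.INTER_CUBIC))
E
```

```text
(no output)
```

View pics/topc.png

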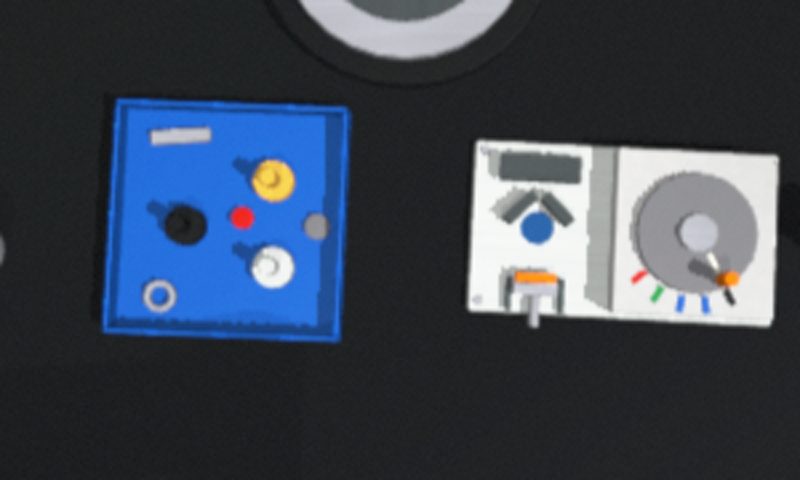

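View pics/scene0.png

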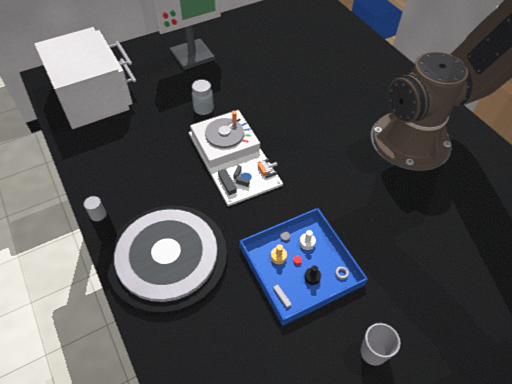

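The top view shows brass at about (192,176), alu (192,210) and black (159,194) in the tray. The clamp's blue spot is near (291,195), the hub near (352,197) and the handle near (363,215). The clamp axes are nearly aligned with the world axes. Next I'll turn these into positions.

```bash
cat > h.py <<'E'
import numpy as np, cv2
from plant import *
from scipy.spatial.transform import Rotation as R
def ray(c,px,wrist=None):
    k=get_calibration(c); u=(px[0]-k["cx"])/k["fx"]; v=(px[1]-k["cy"])/k["fy"]
    if c=="wrist":
        th=np.hypot(u,v); s=np.sin(th)/max(th,1e-9)
        d=np.array([u*s,-v*s,-np.cos(th)])
        T=np.eye(4); T[:3,:3]=R.from_quat(wrist[1]).as_matrix(); T[:3,3]=wrist[0]
        M=T@np.array(k["T_tool_cam"])
    else:
        d=np.array([u,-v,-1.]); M=np.linalg.inv(np.array(k["view"]))
    return M[:3,3],M[:3,:3]@d
def at_z(c,px,z,wrist=None):
    o,d=ray(c,px,wrist); return (o+d*(z-o[2])/d[2])[:2]
def blobs(im,lo,hi,box=None,amin=8):
    m=cv2.inRange(cv2.cvtColor(im,cv2.COLOR_RGB2HSV),np.array(lo),np.array(hi))
    if box: b=np.zeros_like(m); x0,x1,y0,y1=box; b[y0:y1,x0:x1]=m[y0:y1,x0:x1]; m=b
    n,_,s,c=cv2.connectedComponentsWithStats(m)
    return sorted([(int(s[i,4]),c[i],s[i,:4].tolist()) for i in range(1,n) if s[i,4]>=amin],key=lambda t:-t[0])
def down(yaw): # tool z down, tool x at yaw
    return (R.from_euler('z',yaw)*R.from_quat([1,0,0,0])).as_quat()
def look(name):
    w=(np.array(current_tcp_pos()),np.array(current_eef_rot())); im=camera("wrist")
    cv2.imwrite(f"pics/{name}.png",im[:,:,::-1]); return im,w
E
python3 - <<'E'
from h import *
im=cv2.imread("pics/top0.png")[:,:,::-1].copy()
print("brass",blobs(im,(18,120,80),(35,255,255),(120,230,140,240))[:3])
print("blue",blobs(im,(100,120,50),(125,255,255),(270,310,180,210))[:3])
print("orange",blobs(im,(3,150,100),(17,255,255),(260,390,150,240))[:4])
print("green",blobs(im,(50,80,50),(90,255,255),(310,390,190,240))[:4])
s=at_z("top",(90+537/2.667,110+227/2.667),12); a=at_z("top",(90+699/2.667,110+232/2.667),62)
print("seat",s,"axis",a,np.linalg.norm(s-a),"yaw",np.arctan2(*(s-a)[::-1])-np.pi/2)
print("handle",at_z("top",(90+729/2.667,110+279/2.667),94))
print("brass top",at_z("top",(90+268/2.667,110+176/2.667),57))
E
```

```text
brass [(167, array([192.17365269, 177.52694611]), [185, 171, 15, 14])]
blue [(98, array([291.04081633, 194.95918367]), [286, 190, 11, 11])]
orange [(51, array([290.        , 213.68627451]), [283, 212, 16, 4]), (34, array([362.61764706, 214.11764706]), [359, 212, 8, 5])]
green [(12, array([336.  , 219.75]), [334, 218, 5, 5])]
seat [ 522.50420554 -107.72334487] axis [ 512.93211334 -257.37532272] 149.95779214051618 yaw -0.06387533637121967
handle [ 467.63301594 -276.65120538]
brass top [571.36773378 152.99931117]
```

```bash
python3 - <<'E'
from h import *
q=down(-0.064)
move_gripper(50)
move_ptp([571,153,130],q)
im,w=look("w1")
print(w, current_t(), current_width())
for b in blobs(im,(18,110,70),(35,255,255))[:3]: print(b, at_z("wrist",b[1],57,w))
E
```

```text
(array([571.06456819, 153.82216186, 130.14912635]), array([ 9.99501466e-01, -3.15718196e-02,  1.70184668e-04, -1.06081623e-04])) 4.3417 49.52982541501427
(2233, array([313.60680699, 292.95118674]), [151, 278, 296, 24]) [480.76808836 100.3782757 ]
(1417, array([249.50529287, 192.27099506]), [229, 171, 42, 43]) [580.76530236 153.86320366]
(472, array([346.61228814, 255.6059322 ]), [337, 231, 17, 50]) [517.11100118  70.72434412]
```

View pics/w1.png

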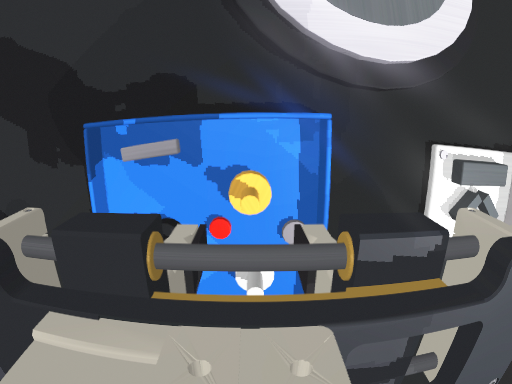

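The wrist view shows the brass carrier with its disc centred at about (250,192) and its stem top at about (249,201), clear of the loose parts and between the finger lines. I'll work out its position and grasp it.

```bash
python3 - <<'E'
from h import *
q=down(-0.064); w=(np.array(current_tcp_pos()),np.array(current_eef_rot()))
d=at_z("wrist",(249.8,192),22,w); s=at_z("wrist",(249.3,203),57,w); t=at_z("top",(192.2,177.5),20)
print("disc",d,"stem",s,"top disc",t)
p=np.mean([d,s],axis=0); print(p)
if np.linalg.norm(p-[571.4,153])<8:
    line_to([*p,70],150,q); line_to([*p,29],80)
    move_gripper(5,25); print(current_width(),current_finger_force(),current_tcp_pos())
    line_to([*p,130],120); pause(.15); print(current_width(),current_contact_force(),current_t())
E
```

```text
disc [572.44063598 154.20709367] stem [571.82616816 154.65732531] top disc [571.4862475 154.631393 ]
[572.13340207 154.43220949]
15.19653935314163 24.999629259109497 [572.1483239  154.36204868  29.0923847 ]
15.154652780171984 [ 0.40161133 -0.38444363 -3.51103722] 7.35
```

```bash
python3 - <<'E'
from h import *
q=down(-0.064)
move_ptp([470,-108,150],q)
im,w=look("w2")
print(w[0], current_t(), current_width())
for b in blobs(im,(100,120,40),(128,255,255),amin=60)[:4]: print("blue",b, at_z("wrist",b[1],12,w))
for b in blobs(im,(3,150,90),(17,255,255),amin=60)[:5]: print("or",b, at_z("wrist",b[1],94,w), at_z("wrist",b[1],30,w))
E
```

```text
[ 470.90821205 -107.44592885  150.14043134] 8.4917 15.308590375781508
blue (12813, array([ 45.2488098 , 138.28034028]), [0, 47, 95, 193]) [546.40700542 130.08987941]
blue (855, array([246.75906433, 136.68654971]), [230, 121, 34, 33]) [ 521.75126179 -107.26782381]
blue (97, array([385.5257732 , 211.68041237]), [381, 204, 10, 17]) [ 432.83850719 -257.94010565]
blue (93, array([405.48387097, 211.41935484]), [403, 204, 6, 16]) [ 430.97100568 -284.78664965]
or (367, array([433.        , 193.97275204]), [419, 184, 32, 24]) [ 473.68096606 -264.43351083] [ 454.76995801 -310.05495758]
or (179, array([246.42458101, 185.17877095]), [226, 183, 42, 12]) [ 490.32609363 -105.76706191] [ 476.3710602  -104.14664217]
```

View pics/w2.png

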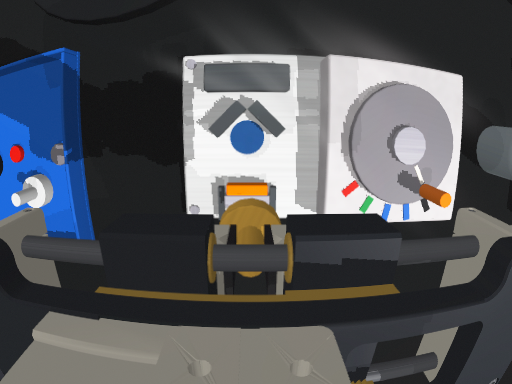

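The wrist view shows the blue spot at (247,137), which gives (521.8,-107.3). The V jaw is above it, the pad is at home, and the handle is at (433,194). I'll place the carrier 5 mm short of the seat.

```bash
python3 - <<'E'
from h import *
q=down(-0.064); c=np.array([516.8,-107.2])
move_ptp([*c,90],q)
line_to([*c,42],100,q); f0=np.array(current_contact_force())
z=39
while z>33.5:
    z-=0.75; line_to([*c,z],20)
    if current_contact_force()[2]-f0[2]>1.5: break
print(z,f0,current_contact_force(),current_tcp_pos())
move_gripper(45); pause(.1)
line_to([*c,100],120)
move_ptp([c[0]-60,c[1]+3,150],q)
im,w=look("w3"); print(current_t(),w[0])
for b in blobs(im,(18,110,70),(35,255,255),(150,350,60,205))[:3]: print(b, at_z("wrist",b[1],30,w))
E
```

```text
35.25 [ 0.57920392  1.16898402 -2.07470948] [-2.54040985  1.26177953  7.84190462] [ 516.98429546 -107.25382882   36.02109716]
12.8333 [ 456.38168944 -104.10746027  150.19048286]
(1367, array([249.10460863, 128.34601317]), [228, 108, 43, 42]) [ 515.86000362 -106.82930395]
(313, array([249.69648562, 175.32907348]), [230, 171, 40, 9]) [ 471.25410039 -104.52780228]
```

View pics/w3.png

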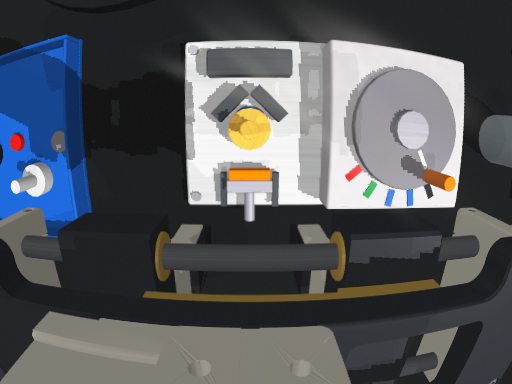

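The carrier stands in the nest at about (516,-107), against the V side and clear of the pad. The handle top is at (450,184) and the hub at (413,130). I'll locate the handle and grip it along the tangent.

```bash
cat >> h.py <<'E'
YAW=-0.064; AX=np.array([512.4,-257.2])
def hpos(t,r=50): # handle xy at dial angle t, tool orientation with closing line tangential
    f=YAW+np.radians(210)-t
    return AX+r*np.array([np.cos(f),np.sin(f)]), down(f-np.pi)
E
python3 - <<'E'
from h import *
w=(np.array(current_tcp_pos()),np.array(current_eef_rot()))
print("hub",at_z("wrist",(413,130),62,w),"top",at_z("wrist",(450,184),94,w))
p,q=hpos(0); print(p)
move_ptp([*p,125],q); im,w=look("w4")
for b in blobs(im,(3,150,90),(17,255,255),amin=60)[:3]: print("or",b,at_z("wrist",b[1],80,w))
line_to([*p,68],100)
print(current_contact_force())
move_gripper(5,30); print(current_width(),current_finger_force(),current_tcp_pos(),current_contact_force(),current_t())
E
```

```text
hub [ 511.99990471 -256.57238202] top [ 467.30577527 -279.39141587]
[ 467.58847259 -279.37942766]
or (517, array([ 88.29787234, 113.34042553]), [69, 101, 40, 26]) [ 483.86717863 -136.192429  ]
or (280, array([250.025     , 208.34285714]), [241, 198, 20, 26]) [ 471.8935987 -276.4736126]
[ 0.5089508  -0.25280264 -0.4302174 ]
13.647929576908828 30.00048190355301 [ 467.73591149 -279.51824482   68.17603699] [-0.34738415 -1.04754168  2.3915841 ] 15.0917
```

```bash
python3 - <<'E'
from h import *
for t in np.linspace(0,1.05,13)[1:]:
    p,q=hpos(t); line_to([*p,68],40,q)
    print(round(t,2),np.round(current_contact_force(),1),round(current_width(),1))
pause(.3); x=np.array(current_tcp_pos())
f=np.arctan2(*(x[:2]-AX)[::-1]); print("dial est",(YAW+np.radians(210)-f)%(2*np.pi),np.linalg.norm(x[:2]-AX),current_t())
im=camera("top"); cv2.imwrite("pics/t5.png",cv2.resize(im[150:260,250:400,::-1],(750,550),interpolation=cv2.INTER_CUBIC))
im,w=look("w5")
for b in blobs(im,(18,110,70),(35,255,255),(0,300,0,205))[:3]: print(b, at_z("wrist",b[1],30,w))
E
```

```text
0.09 [-0.9 -4.4  0.9] 13.2
0.18 [-0.6 -5.4  1.8] 13.1
0.26 [-0.2 -3.6  3.1] 13.0
0.35 [ 0.2 -3.9  2.5] 13.3
0.44 [-1.1 -6.   3.1] 13.3
0.52 [-0.2 -4.5  3.7] 13.1
0.61 [-0.8 -3.5  4.4] 13.3
0.7 [-1.  -5.5  5.4] 13.4
0.79 [-1.  -6.8  4.5] 13.2
0.88 [-2.5 -6.5  5.5] 13.4
0.96 [-0.9 -5.3  5.6] 13.4
1.05 [-2.4 -7.2  5.8] 13.1
dial est 1.0347041856457184 50.03606345712331 18.4917
```

View pics/w5.png

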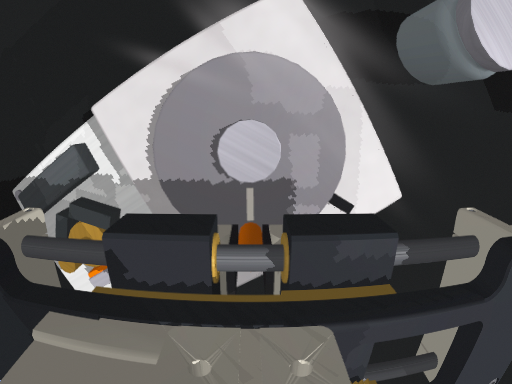

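The fingers hold the handle at (250,235), radially in line with the hub. The orange pad, at about (95,270), is against the carrier, which is still upright. I'll check once from the top and scene cameras before handing in.

```bash
python3 - <<'E'
from h import *
im=camera("scene"); a=cv2.resize(im[100:220,170:300,::-1],(400,370),interpolation=cv2.INTER_CUBIC)
b=cv2.resize(cv2.imread("pics/t5.png"),(400,370)); cv2.imwrite("pics/c6.png",np.hstack([a,b]))
E
```

```text
(no output)
```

View pics/c6.png

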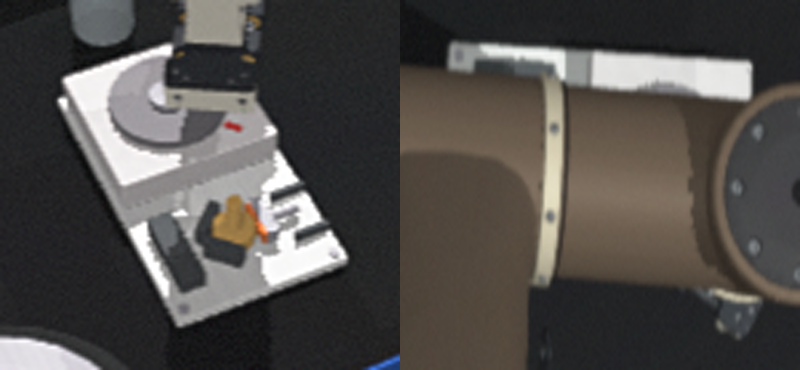

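The scene view (left half) shows the carrier upright at (235,222), seated in the V with the orange pad against it, and the red mark still clear of the gripper. In the top view (right half) the arm hides the nest.

```bash
python3 -c "
from plant import *
print(current_finger_force(),current_width(),current_t()); print(close_job())"
```

```text
30.004480183124542 13.25182213923311 18.6417
the job is handed in; nothing more can be done
None
```

I handed the job in at 18.6 s; no verdict came back. The brass carrier is clamped upright in the nest, and the fingers are holding the dial by its handle at about 1.03 rad (estimated from the arm's pose), by the green mark.

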